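# Rivet down the cover of an LED display base

## Task

Fasten the cover of the black display base: take the push rivet (the fastener with the raised center pin) from the rack and seat it fully home in the cover's empty corner hole with its pin still up, then push the pin down flush so that it locks. Press gently, never with more than about 20 N on the cover, and leave the other parts and tools where they are.

Things in the scene. Friction and masses are not known exactly. Their poses are not given: they have to be found in the camera images.
- rivet_collar (a point): Push rivet, black, upright in a rack hole; this point: on its axis at half the height of its collar (18 mm across, 16 mm tall, the place to grip); z up the axis. Below the collar a flange, 30 mm across, 3 mm thick, its underside 11 mm below this point; then a shank 12 mm across, 22 mm long, its last 5 mm tapered. The raised pin's top is 16 mm above this point. About 40 g.
- pin (a joint): Center pin, grey, 9 mm across: how far it has been pushed into the collar, in m: 0 = raised 8 mm, 0.008 = flush with the collar's top. It slides stiffly, at about 11 N, and stays where it is left.
- hole (a point): Mouth of the cover's empty corner hole, 14 mm wide, chamfered, level with the cover's top (75 to 90 mm above the table); z up. A stiff rubber plug in it stops the rivet's nose with the flange still 5 to 10 mm above the cover (unknown), then slides down at about 5 N until the flange lies on the cover. A seated rivet has its collar's middle 11 mm above this point.
- cover: Grey cover plate, 188 mm square; origin at the centre of its top, x, y along its sides; the empty hole at x = -68, y = -68 mm, finished rivets 19 mm tall in the other three corners. A press of about 7 N first settles it 1 to 8 mm (unknown) into its seals, where it stays; beyond that it springs about 1 mm per 4 N, at most 6 mm more. The base stands on feet of unlike heights; its walls end below the cover's top.
- rack: Grey rack, a block 60 (x) by 190 (y) by 34 mm tall, fixed; origin at the centre of its underside. Three upright holes in a row along its y, at -65, 0 and 65 mm, hold the rivet, the thumbscrew and the cap in any order, their flanges on its top. Approach with the fingers closing along its x.
- thumbscrew: Bystander in the rack: black, the same shank and flange, plain knob 24 mm in diameter and 16 mm tall, no pin; origin at the middle of the flange's underside.
- cap: Bystander in the rack: black, the same shank and flange, low dome 8 mm tall, no pin; origin at the middle of the flange's underside.
- screwdriver: Bystander: screwdriver, 170 mm long, lying between base and rack along its x.
- spool: Bystander: grey spool, 56 mm in diameter, 38 mm tall; origin under its centre.
- pot: Bystander: small clear jar with a black cap, 48 mm in diameter, 50 mm tall; origin under its centre.
- heatsink: Bystander: finned aluminium heat sink, 50 by 40 by 26 mm; origin under its centre.

How it is judged:
On the way:
1. the rivet is fully home in the empty hole, upright, flange on the cover, its pin still raised (pushed in less than 3 mm) (horizontal distance between rivet_collar and hole below 0.0025 m and z of rivet_collar in the frame of hole between 0.008 and 0.0125 m and angle between rivet_collar's own z axis and vertical below 0.08 rad and value of joint pin below 0.003 m), for 0.2 s.
At the end, for the whole second after the job is handed in: The rivet stands in the corner hole (axis within 2.5 mm of the hole's, upright within 0.08 rad), its flange within 1.5 mm of the cover, its pin flush with the collar within 1.5 mm, and the cover at rest (horizontal distance between rivet_collar and hole below 0.0025 m and z of rivet_collar in the frame of hole between 0.008 and 0.0125 m and angle between rivet_collar's own z axis and vertical below 0.08 rad and value of joint pin above 0.0065 m and linear speed of cover below 0.01 m/s); the robot touches nothing.
It fails at once if more than 22 N pressed on the cover (contact force between cover and anything else above 22 N).
It fails at once if one of the other parts or tools moved by more than 20 mm (distance of any of thumbscrew, cap, screwdriver, spool, pot, heatsink from where it was at the start of the episode above 0.02 m).
It also fails if it takes over 58 s, if anything falls off the work surface, if the arm or the gripper's body presses on something with over 40 N, if the wrist force passes 120 N, or if a joint passes its speed limit or range.

## Robot

A 7-joint arm with a two-finger parallel gripper is mounted at the origin on the work surface. World frame = base frame: x ahead of the robot, y to its left, z up, the work surface at z = 0. Lengths are in m, angles in rad, forces in N, time in s.
With the tool pointing down it reaches from about 0.4 to 0.9 m from the base axis. Payload 5.6 kg.
Tool frame: the origin (TCP) lies midway between the tips of the shut fingers; the grasp point (between the pads) lies 19 mm behind it; z points along the fingers, y is the line along which they close (so a half turn about z gives the same grasp; the last joint's range is limited). The gripper opens to 92 mm and grips with 3 to 60 N. Pads are 20 mm wide; open, the fingers measure 128 mm over their backs; the gripper's body (75 mm by 189 mm) begins 69 mm behind the grasp point.
Start: joints at [-0.043, 0.468, -0.012, 1.603, 0.006, 1.071, -0.056], TCP at [0.65, -0, 0.215] pointing down, gripper open.
Joint ranges: [-2.53, 2.53], [-0.31, 2.02], [-1.57, 1.55], [0.28, 2.44], [-1.29, 4.43], [0.15, 1.84], [-2.92, 2.92]. Speed limits (rad/s): [2.57, 2.57, 3.14, 3.14, 3.14, 3.14, 3.14].

## Interface

Orientations are given as a 3x3 rotation matrix whose columns are the frame's x, y, z axes.
In Python, from station import env, effector, solver, viewer, workorder, search_frame, tip_of gives the robot as it stands. Calls block until the motion is done:
- env.reach(position, orientation): joint-space move of the TCP to a pose.
- env.movel(position, frame=None, rate=0.15): straight line of the TCP; frame=None keeps the orientation; rate is the mean speed in m/s.
- env.goto_joints(angles): joint-space move.
- effector.release() and effector.grasp(squeeze=None): open the fingers fully, or close them until they stop; squeeze is the grip in N (None keeps the last).
- env.pause(seconds).
- solver.inverse_kinematics(position, orientation): joint angles nearest the present ones, or None.
- env.sense(): the state.
- viewer.read_camera(name): name is "scene" or "side" or "wrist"; returns (picture, depth): 480x640x3 uint8, red, green, blue; 480x640 float32, m along the optical axis (not along the pixel's ray), 0 where there is no reading.
- viewer.camera_info(name): a dict with "intrinsics" (3x3 intrinsics, pixels), "eye" and "rotation" of the camera in the world; the wrist camera has in their place "T_tool_cam" (4x4, takes a point from camera to tool coordinates, whose origin is the TCP and whose axes are the flange's). Camera axes: x right, y up, looking along -z (the intrinsics and any distortion apply to the point x, -y, -z); pixel columns grow to the right and rows downward; lengths in m; the calibration is good to about 2 mm. A picture is of the moment at which its call begins: read the wrist's pose just before it. camera_info takes no time and is no camera call.
A pose or a line that the arm cannot do raises env.PlanningError and nothing moves.
- workorder.finish_job(): hands the job in; it is judged then, once.
Trained networks look in the newest picture that a camera, given by its name, has taken for a name from the list of things; names that differ only in an ending like _2 or _b are one class to them, and where a whole thing is asked for, a point or a joint stands for the part that bears it (a point fixed in the world has none). Each returns a list of dicts, best first, with "score" (0 to 1); they miss things now and then, are a little off and sometimes report something else, mostly with a low value. They report only what shows in the picture. A call takes as long as a camera call.
- search_frame(camera, name): "at" ([x, y, z] in m, in world coordinates, good to about 4 mm: the middle of the surface that is visible of it).
- tip_of(camera, name): "at" ([x, y, z] in m, in world coordinates, good to about 4 mm: a listed point, or the origin of a listed thing).
The state is a dict: "t": time; "joint_positions": joint angles; "joint_velocities": joint speeds; "tau": joint torques, N m; "ee_pos": TCP position; "tcp_rot": TCP orientation; "wrist_force": force on the tool from outside, world axes, zero at the start; "moment": the same for the moment, N m; "gripper_width": finger opening in m; "grasp_force": force on a finger pad.
Only numpy, scipy, OpenCV 4.12 (cv2) and the standard library are available. Lean on these libraries where they do the work, as an engineer would, in place of code of your own. Each camera call takes 0.05 s, during which the arm holds its last target. There are 200 camera calls.

## Working session

There is one attempt and no reset: what is moved stays moved. The work goes in short steps, each a Python script; the robot and the scene stay as the last script left them, time stands still between calls to the robot, and variables do not carry over. Pictures are saved under pics/ and viewed, at most 10 in all, crops included, and the job is handed in when it is done.

```bash
ls; mkdir -p pics; python3 - <<'E'
from station import env, effector, solver, viewer, workorder, search_frame, tip_of
import cv2, numpy as np
s=env.sense(); print(s['t'],s['ee_pos'],s['wrist_force'],s['gripper_width'])
ims=[]
for c in ["scene","side"]:
    p,d=viewer.read_camera(c); cv2.imwrite(f"pics/{c}0.png",p[:,:,::-1]); np.savez(f"{c}0.npz",p=p,d=d)
    i=viewer.camera_info(c); print(c,np.round(i['eye'],3),{k:v for k,v in i.items() if k not in('eye','rotation')})
    for n in ["rivet_collar","hole","cover","rack","thumbscrew","cap"]:
        print(c,n,[(np.round(r['at'],4).tolist(),round(r['score'],2)) for r in tip_of(c,n)[:3]])
print(env.sense()['t'])
E
```

```text
pics
0.0 [ 6.49413839e-01 -8.58091319e-05  2.13630659e-01] [ 0.20589079  0.16319541 -0.47229862] 0.09219689500613733
scene [0.952 0.348 0.862] {'intrinsics': array([[435.4217935 ,   0.        , 320.83108474],
       [  0.        , 435.4217935 , 233.25754912],
       [  0.        ,   0.        ,   1.        ]])}
scene rivet_collar [([0.5432, -0.135, 0.0485], 0.53)]
scene hole [([0.5322, 0.0974, 0.0836], 0.64)]
scene cover [([0.5583, 0.1936, 0.0816], 0.83)]
scene rack [([0.5478, -0.1966, -0.0006], 0.95), ([0.5333, 0.0982, 0.0813], 0.28)]
scene thumbscrew [([0.5447, -0.203, 0.0375], 0.39)]
scene cap [([0.5509, -0.2657, 0.0334], 0.64)]
side [0.524 0.788 0.676] {'intrinsics': array([[501.62798553,   0.        , 318.91112993],
       [  0.        , 501.62798553, 245.0235721 ],
       [  0.        ,   0.        ,   1.        ]])}
side rivet_collar [([0.5467, -0.1343, 0.0486], 0.64)]
side hole [([0.5342, 0.095, 0.0869], 0.91)]
side cover [([0.5579, 0.1873, 0.0864], 0.91)]
side rack [([0.5504, -0.1943, 0.0028], 0.57)]
side thumbscrew [([0.548, -0.2014, 0.035], 0.48), ([0.5442, -0.139, 0.0487], 0.41)]
side cap [([0.5546, -0.2669, 0.0324], 0.67), ([0.5458, -0.2008, 0.0362], 0.32)]
0.7
```

View scene.

View pics/scene0.png

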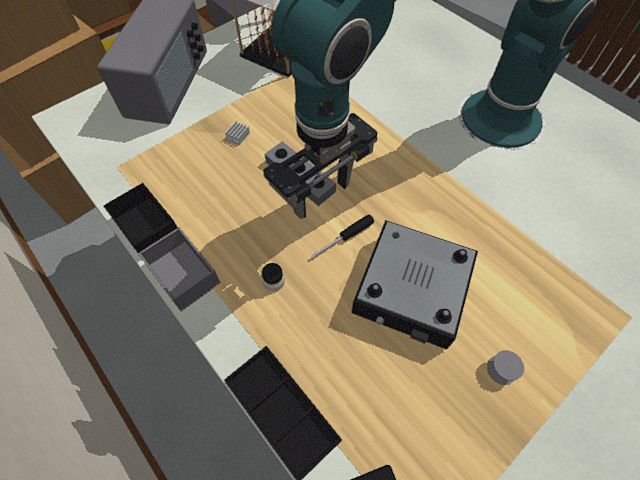

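View pics/side0.png

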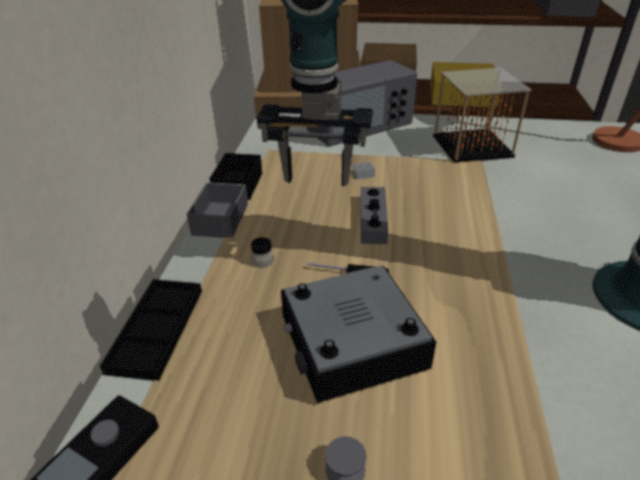

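```bash
cat > h.py <<'E'
from station import env, effector, solver, viewer, workorder, search_frame, tip_of
import cv2, numpy as np
def down(yaw):  # tool z down, tool y along world x rotated by yaw (sign chosen later)
    c,s=np.cos(yaw),np.sin(yaw)
    y=np.array([c,s,0]); z=np.array([0,0,-1.]); return np.c_[np.cross(y,z),y,z]
def wrist(name=None):
    s=env.sense(); T=np.eye(4); T[:3,:3]=s['tcp_rot']; T[:3,3]=s['ee_pos']
    p,d=viewer.read_camera("wrist"); i=viewer.camera_info("wrist")
    if name: cv2.imwrite(f"pics/{name}.png",p[:,:,::-1])
    return p,d,i['intrinsics'],T@np.array(i['T_tool_cam']),i
def ray(u,v,K,T,z):
    "intersect pixel ray with plane at height z"
    d=T[:3,:3]@np.array([(u-K[0,2])/K[0,0],-(v-K[1,2])/K[1,1],-1]); o=T[:3,3]
    return o+d*(z-o[2])/d[2]
def proj(P,K,T):
    c=T[:3,:3].T@(np.asarray(P)-T[:3,3]); return np.array([K[0,0]*c[0]/-c[2]+K[0,2],K[1,1]*-c[1]/-c[2]+K[1,2]])
def pt(p): return [np.round(q,4).tolist() for q in p]
E
python3 - <<'E'
from h import *
s=env.sense(); print(np.round(s['tcp_rot'],3)); i=viewer.camera_info("wrist"); print({k:np.round(v,4) if not isinstance(v,str) else v for k,v in i.items()})
R0=s['tcp_rot']
yaw=np.arctan2(R0[1,1],R0[0,1]); print(yaw)
for pos,yw in [([.545,-.135,.2],0.06),([.545,-.135,.2],0.06+np.pi),([.533,.096,.25],0),([.533,.096,.25],np.pi),([.533,.096,.25],np.pi/2),([.533,.096,.25],-np.pi/2)]:
    q=solver.inverse_kinematics(np.array(pos),down(yw)); print(pos,yw,None if q is None else np.round(q,2))
E
```

```text
[[ 0.  1.  0.]
 [ 1. -0. -0.]
 [-0.  0. -1.]]
{'intrinsics': array([[421.0013,   0.    , 317.4026],
       [  0.    , 421.0013, 242.6857],
       [  0.    ,   0.    ,   1.    ]]), 'T_tool_cam': array([[ 7.000e-04,  9.641e-01,  2.654e-01,  7.510e-02],
       [ 1.000e+00, -1.000e-03,  7.000e-04,  2.000e-04],
       [ 9.000e-04,  2.654e-01, -9.641e-01, -1.703e-01],
       [ 0.000e+00,  0.000e+00,  0.000e+00,  1.000e+00]])}
-2.842007821533471e-05
[0.545, -0.135, 0.2] 0.06 [ 0.18  0.33  0.01  1.84 -0.    0.97  0.25]
[0.545, -0.135, 0.2] 3.201592653589793 [-0.34  0.38  0.66  1.87 -0.27  0.98 -2.64]
[0.533, 0.096, 0.25] 0 [-0.19  0.25 -0.06  1.83  0.02  1.06 -0.26]
[0.533, 0.096, 0.25] 3.141592653589793 [ 0.7   0.62 -1.31  1.78  0.63  1.25  2.36]
[0.533, 0.096, 0.25] 1.5707963267948966 [ 0.07  0.28 -0.38  1.81  0.12  1.07  1.23]
[0.533, 0.096, 0.25] -1.5707963267948966 [-0.45  0.25  0.25  1.85 -0.07  1.06 -1.75]
```

```bash
python3 - <<'E'
from h import *
env.reach(np.array([.545,-.135,.19]),down(0.06)); env.pause(.2)
p,d,K,T,i=wrist("w1"); np.savez("w1.npz",p=p,d=d,K=K,T=T); s=env.sense(); print(s['t'],s['ee_pos'])
for n in ["rivet_collar","thumbscrew","cap","rack"]:
    r=tip_of("wrist",n)[:2]; print(n,[(np.round(a['at'],4).tolist(),round(a['score'],2),np.round(proj(a['at'],K,T),0).tolist()) for a in r])
E
```

```text
1.675 [ 0.54604036 -0.13341457  0.1899924 ]
rivet_collar [([0.5437, -0.1397, 0.0467], 0.61, [313.0, 237.0]), ([0.5484, -0.1971, 0.034], 0.5, [315.0, 300.0])]
thumbscrew []
cap []
rack [([0.5436, -0.2056, 0.0069], 0.7, [309.0, 296.0]), ([0.5498, -0.1997, 0.036], 0.19, [316.0, 303.0])]
```

View pics/w1.png

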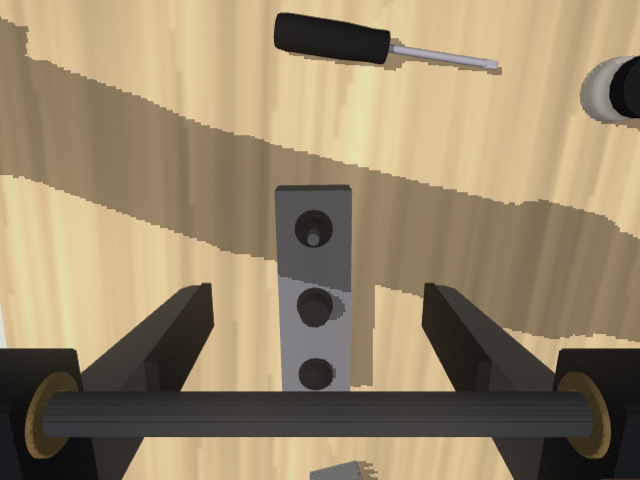

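```bash
python3 - <<'E'
from h import *
f=np.load("w1.npz"); K,T,d,p=f['K'],f['T'],f['d'],f['p']
for u,v,z in [(313.5,229,.037),(313,238.5,.061),(275.5,187,.034),(351.5,186,.034),(282,388,.034),(350.5,388,.034)]: print(np.round(ray(u,v,K,T,z),4))
# pin blob by depth: world z map
v,u=np.mgrid[:480,:640]; D=d
P=np.stack([(u-K[0,2])/K[0,0]*D,-(v-K[1,2])/K[1,1]*D,-D],-1)@T[:3,:3].T+T[:3,3]
for lo,hi in [(.032,.0358),(.0362,.041),(.051,.055),(.058,.064)]:
    m=(P[...,2]>lo)&(P[...,2]<hi)&(u>285)&(u<340)&(v>205)&(v<265)
    if m.any():
        c=P[m]; print(lo,m.sum(),np.round(np.r_[np.median(c,0),c.min(0)[:2],c.max(0)[:2]],4))
E
```

```text
[ 0.5435 -0.136   0.037 ]
[ 0.5435 -0.1374  0.061 ]
[ 0.5121 -0.1052  0.034 ]
[ 0.5709 -0.1007  0.034 ]
[ 0.5245 -0.2834  0.034 ]
[ 0.5853 -0.2795  0.034 ]
0.032 727 [ 0.5421 -0.1498  0.0354  0.521  -0.1668  0.566  -0.1167]
0.0362 1462 [ 0.5426 -0.1378  0.0372  0.5211 -0.1667  0.5658 -0.1163]
0.051 141 [ 0.5431 -0.1329  0.0544  0.5348 -0.1443  0.5523 -0.1264]
0.058 21 [ 0.5438 -0.1317  0.061   0.5395 -0.1342  0.5477 -0.1307]
```

```bash
python3 - <<'E'
from h import *
R=down(0.075); x,y=.5435,-.136
env.reach(np.array([x,y,.1]),R)
env.movel(np.array([x,y,.0405]),R,rate=.08); env.pause(.2)
s=env.sense(); print(s['t'],s['ee_pos'],s['wrist_force'])
effector.grasp(30); s=env.sense(); print(s['t'],s['gripper_width'],s['grasp_force'],s['wrist_force'],s['ee_pos'])
env.movel(np.array([x,y,.17]),R,rate=.12)
s=env.sense(); print(s['t'],s['gripper_width'],s['grasp_force'],s['wrist_force'],s['ee_pos'])
env.reach(np.array([.533,.095,.20]),R); env.pause(.3)
s=env.sense(); print(s['t'],s['wrist_force'],s['ee_pos'])
p,d,K,T,i=wrist("w2"); np.savez("w2.npz",p=p,d=d,K=K,T=T)
for n in ["hole","rivet_collar"]:
    r=tip_of("wrist",n)[:2]; print(n,[(np.round(a['at'],4).tolist(),round(a['score'],2),np.round(proj(a['at'],K,T),0).tolist()) for a in r])
E
```

```text
3.4167 [ 0.54386721 -0.13608451  0.04102588] [ 0.10233829 -0.02015752 -0.07975009]
4.5417 0.017323938195946836 29.99998301267624 [ 0.2053636   0.48089339 -0.62515194] [ 0.54349829 -0.13599599  0.04049108]
5.775 0.016886225189705253 29.999904334545135 [ 0.48148474 -0.60991127 -0.06902257] [ 0.54294579 -0.13586885  0.16920437]
7.0 [-0.3758896  -0.2062248  -0.86508621] [0.53319185 0.09373575 0.19982522]
hole [([0.5315, 0.0995, 0.0823], 0.69, [316.0, 229.0])]
rivet_collar [([0.5318, 0.0906, 0.2058], 0.81, [313.0, 317.0])]
```

View pics/w2.png

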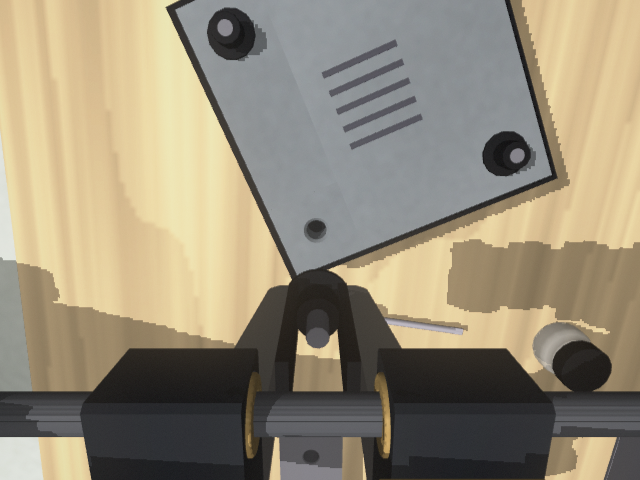

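```bash
python3 - <<'E'
from h import *
f=np.load("w2.npz"); K,T,d,p=f['K'],f['T'],f['d'],f['p']
a=cv2.resize(p[205:255,290:340],None,fx=8,fy=8,interpolation=cv2.INTER_NEAREST)
b=cv2.resize(p[262:362,267:367],None,fx=4,fy=4,interpolation=cv2.INTER_NEAREST)
c=np.hstack([a,b]); c=np.clip(c.astype(float)*1.6+20,0,255).astype(np.uint8); cv2.imwrite("pics/w2c.png",c[:,:,::-1])
v,u=np.mgrid[:480,:640]
P=np.stack([(u-K[0,2])/K[0,0]*d,-(v-K[1,2])/K[1,1]*d,-d],-1)@T[:3,:3].T+T[:3,3]
m=(u>290)&(u<450)&(v>100)&(v<210)&(d>0)&(P[...,2]>.06)&(P[...,2]<.11)
Q=P[m]; A=np.c_[Q[:,:2]-[.53,.095],np.ones(len(Q))]; print("cover plane",np.linalg.lstsq(A,Q[:,2],rcond=None)[0],len(Q))
for du in [(305,215),(325,215),(300,235),(330,225)]: print(P[du[1],du[0]])
m=(u>300)&(u<335)&(v>320)&(v<352)
zz=P[m]; print("pin z", np.round(np.percentile(zz[:,2],[50,80,95]),4))
E
```

```text
cover plane [-0.00085094  0.00224673  0.08282072] 17253
[0.52341472 0.10880609 0.08207441]
[0.53730966 0.10987743 0.08228408]
[0.52086221 0.09442364 0.08298195]
[0.54138076 0.1029349  0.08192565]
pin z [0.2255 0.2304 0.2311]
```

View pics/w2c.png

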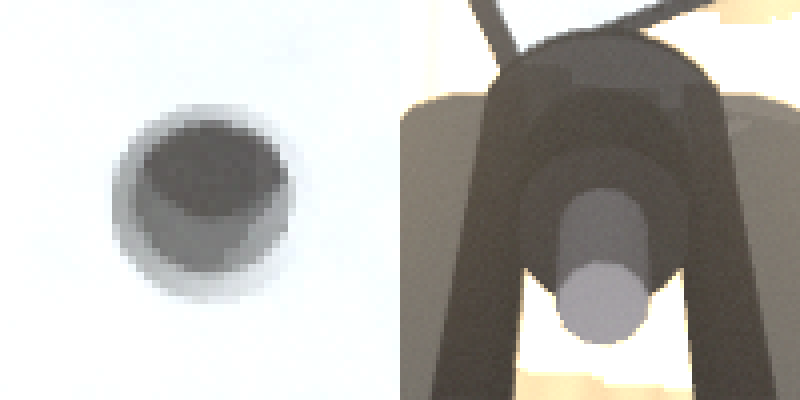

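```bash
python3 - <<'E'
from h import *
f=np.load("w2.npz"); K,T,d,p=f['K'],f['T'],f['d'],f['p']
v,u=np.mgrid[:480,:640]
P=np.stack([(u-K[0,2])/K[0,0]*d,-(v-K[1,2])/K[1,1]*d,-d],-1)@T[:3,:3].T+T[:3,3]
print(T[:3,3])
for uv in [(317,337),(317,332),(317,342),(312,337),(317,318),(317,308),(317,302),(300,275),(317,278)]: print(uv,p[uv[1],uv[0]],np.round(P[uv[1],uv[0]],4),round(float(d[uv[1],uv[0]]),4))
for z in (.2203,.2253,.230): print(z,ray(317,337.25,K,T,z))
print("hole",ray(315.1,229.9,K,T,.0828))
E
```

```text
[0.52800523 0.16864072 0.37008775]
(317, 337) [91 89 91] [0.5332 0.0942 0.2299] 0.155
(317, 332) [90 88 90] [0.533  0.0965 0.2305] 0.1538
(317, 342) [91 90 92] [0.5333 0.0926 0.2308] 0.1545
(312, 337) [90 88 90] [0.5313 0.0945 0.2307] 0.1541
(317, 318) [57 54 53] [0.5328 0.0987 0.2233] 0.1601
(317, 308) [40 36 33] [0.5328 0.0985 0.2137] 0.1694
(317, 302) [40 35 31] [0.5326 0.1011 0.2138] 0.1686
(300, 275) [50 46 42] [0.5248 0.1063 0.1981] 0.1823
(317, 278) [48 46 44] [0.5323 0.1056 0.1984] 0.1823
0.2203 [0.53354691 0.08897923 0.2203    ]
0.2253 [0.53336193 0.09163837 0.2253    ]
0.23 [0.53318804 0.09413797 0.23      ]
hole [0.5311974  0.09884704 0.0828    ]
```

```bash
python3 - <<'E'
from h import *
f=np.load("w2.npz"); K,T=f['K'],f['T']
# crop rows: collar top far edge y=148 (r9), pin base far edge 188 (r4.5), pin top far edge 262, near 344, flange far edge 30 (r15), bottom-of... 
row=lambda y:262+y/4-.5
for zc in (.2103,.2123,.2143):   # assumed collar top height
    print(zc,"flange",round(ray(317,row(32),K,T,zc-.016)[1]-.015,4),"collar",round(ray(317,row(148),K,T,zc)[1]-.009,4),"pinbase",round(ray(317,row(188),K,T,zc)[1]-.0045,4),
     "pintop",[round((ray(317,row(262),K,T,zc+h)[1]+ray(317,row(344),K,T,zc+h)[1])/2,4) for h in (.006,.008,.010,.014)])
    print("  diam at +8mm", ray(317,row(262),K,T,zc+.008)[1]-ray(317,row(344),K,T,zc+.008)[1], ray(317+11.5,337,K,T,zc+.008)[0]-ray(317-11.5,337,K,T,zc+.008)[0])
E
```

```text
0.2103 flange 0.0931 collar 0.0921 pinbase 0.0922 pintop [np.float64(0.0868), np.float64(0.0879), np.float64(0.0889), np.float64(0.0911)]
  diam at +8mm 0.009011940246386838 0.00914193920874129
0.2123 flange 0.0938 collar 0.093 pinbase 0.0931 pintop [np.float64(0.0879), np.float64(0.0889), np.float64(0.09), np.float64(0.0921)]
  diam at +8mm 0.008893196269980808 0.009021482327755681
0.2143 flange 0.0945 collar 0.0938 pinbase 0.094 pintop [np.float64(0.0889), np.float64(0.09), np.float64(0.0911), np.float64(0.0932)]
  diam at +8mm 0.008774452293574764 0.008901025446770183
```

```bash
python3 - <<'E'
from h import *
f=np.load("w1.npz"); K,T,d,p=f['K'],f['T'],f['d'],f['p']
v,u=np.mgrid[:480,:640]
P=np.stack([(u-K[0,2])/K[0,0]*d,-(v-K[1,2])/K[1,1]*d,-d],-1)@T[:3,:3].T+T[:3,3]
print("w1 pin z",np.round(P[234:244,311:316,2],4).tolist()[::3])
env.movel(np.array([.5332,.060,.2])); env.pause(.4)
p2,d2,K,T,i=wrist(); s=env.sense(); print(s['t'],s['ee_pos'],s['wrist_force'])
P2=np.stack([(u-K[0,2])/K[0,0]*d2,-(v-K[1,2])/K[1,1]*d2,-d2],-1)@T[:3,:3].T+T[:3,3]
print("now pin z",np.round(np.median(P2[332:342,313:321,2]),4))
print("hole now",[(pt([a['at']]),a['score'],proj(a['at'],K,T)) for a in tip_of("wrist","hole")[:1]])
np.savez("w3.npz",p=p2,d=d2,K=K,T=T)
ps,ds=viewer.read_camera("side"); i=viewer.camera_info("side"); Ts=np.eye(4); Ts[:3,:3]=i['rotation'];Ts[:3,3]=i['eye']
c=proj(s['ee_pos'],i['intrinsics'],Ts).astype(int); print(c)
ext=lambda im,cx,cy,h,k:cv2.resize(im[cy-h:cy+h,cx-h:cx+h],(400,400),interpolation=cv2.INTER_NEAREST)
o=np.hstack([ext(p,313,230,25,8),ext(ps,c[0],c[1],40,5)]).astype(float)*1.5+15
cv2.imwrite("pics/c3.png",np.clip(o,0,255).astype(np.uint8)[:,:,::-1])
E
```

```text
w1 pin z [[0.0707, 0.0712, 0.0705, 0.0698, 0.0708], [0.071, 0.0715, 0.0714, 0.0709, 0.0719], [0.0716, 0.0712, 0.0709, 0.0705, 0.0705], [0.0712, 0.0705, 0.0702, 0.0715, 0.0721]]
7.9833 [0.53318211 0.06038116 0.19996155] [ 0.05593287  0.09010733 -0.89913381]
now pin z 0.2305
hole now [([[0.5332, 0.1016, 0.0802]], 0.65, array([322.0053426 , 178.40995148]))]
[377 210]
```

View pics/c3.png

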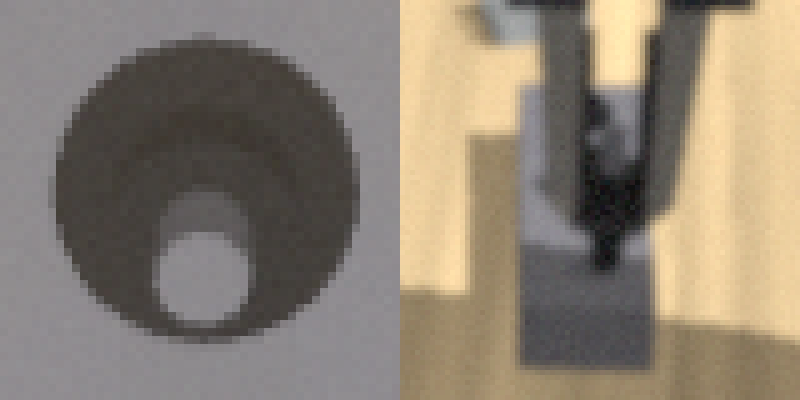

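```bash
python3 - <<'E'
from h import *
for n,(u0,v0) in {"w2":(315,230),"w3":(320,178)}.items():
    f=np.load(n+".npz"); K,T,p=f['K'],f['T'],f['p']
    g=cv2.cvtColor(p,cv2.COLOR_RGB2GRAY); r=22
    c=g[v0-r:v0+r,u0-r:u0+r]; bg=np.median(c)
    for th in (.93,.85,.75):
        m=(c<bg*th).astype(np.uint8); k,l,st,ce=cv2.connectedComponentsWithStats(m); j=1+np.argmax(st[1:,4])
        x,y,w,h=st[j,:4]; uv=(u0-r+x+(w-1)/2,v0-r+y+(h-1)/2)
        print(n,bg,th,st[j].tolist(),uv,np.round(ray(*uv,K,T,.0822),4))
E
```

```text
w2 148.0 0.93 [11, 10, 23, 25, 468] (np.float64(315.0), np.float64(230.0)) [0.5311 0.0986 0.0822]
w2 148.0 0.85 [11, 10, 23, 24, 419] (np.float64(315.0), np.float64(229.5)) [0.5311 0.099  0.0822]
w2 148.0 0.75 [11, 12, 22, 21, 368] (np.float64(314.5), np.float64(230.0)) [0.5308 0.0986 0.0822]
w3 149.0 0.93 [9, 14, 24, 27, 508] (np.float64(318.5), np.float64(183.0)) [0.531  0.0985 0.0822]
w3 149.0 0.85 [9, 14, 24, 26, 457] (np.float64(318.5), np.float64(182.5)) [0.531  0.0989 0.0822]
w3 149.0 0.75 [9, 15, 23, 23, 405] (np.float64(318.0), np.float64(182.0)) [0.5306 0.0992 0.0822]
```

```bash
cat >> h.py <<'E'
def step_down(x,y,z0,z1,dz,fmax,rate=.02,latmax=6,wait=.05,rot=None,base=None):
    b=base if base is not None else env.sense()['wrist_force'][:]
    b=np.array(b); z=z0; log=[]
    while z>z1:
        z-=dz; env.movel(np.array([x,y,z]),rot,rate=rate); env.pause(wait)
        s=env.sense(); f=np.array(s['wrist_force'])-b; log.append(np.round(np.r_[1e3*z,1e3*s['ee_pos'][2],f],1).tolist())
        if f[2]>fmax or np.hypot(f[0],f[1])>latmax: break
    for l in log: print(l)
    print("t",s['t'],"w",s['gripper_width'],s['ee_pos']); return z,b
E
python3 - <<'E'
from h import *
R=down(.075); x,y=.5311,.0982
env.movel(np.array([x,y,.125]),R,rate=.12); env.pause(.3)
b=env.sense()['wrist_force']; print(b)
z,b=step_down(x,y,.115,.094,.001,4.0,rot=R,base=b)
np.save("b.npy",b)
E
```

```text
[ 0.18528622  0.39403323 -0.74201354]
[114.0, 114.0, -0.9, 0.1, 0.6]
[113.0, 113.0, 0.0, -0.6, -0.6]
[112.0, 112.0, -0.2, -0.9, 1.0]
[111.0, 111.0, 0.2, -0.4, -0.1]
[110.0, 109.9, -0.5, -0.4, 0.2]
[109.0, 109.0, -1.1, -0.6, -0.1]
[108.0, 108.0, 0.3, -0.4, 0.4]
[107.0, 107.0, 0.6, -0.6, -0.2]
[106.0, 105.9, -0.0, 0.4, 0.9]
[105.0, 105.0, 0.9, -0.4, 0.3]
[104.0, 104.0, -0.2, -0.8, 0.9]
[103.0, 103.0, -1.0, -0.2, 0.7]
[102.0, 102.0, 0.2, -0.8, -0.4]
[101.0, 101.0, -1.0, 0.6, -0.7]
[100.0, 100.0, -1.1, -1.0, 0.4]
[99.0, 99.0, -0.1, -0.9, 1.1]
[98.0, 98.0, -1.2, -0.5, 0.8]
[97.0, 97.0, -0.3, -0.9, -0.6]
[96.0, 95.9, 0.1, -0.7, 0.5]
[95.0, 94.9, 0.4, -0.0, 0.2]
[94.0, 94.0, -1.0, -1.1, 0.6]
t 15.9833 w 0.01677632379008181 [0.53106678 0.09818143 0.09395747]
```

```bash
python3 - <<'E'
from h import *
R=down(.075); x,y=.5311,.0982
z,b=step_down(x,y,.094,.0745,.0006,9.5,rot=R,base=np.load("b.npy"))
E
```

```text
[93.4, 93.4, 0.5, -1.1, 0.9]
[92.8, 92.8, -0.2, -0.5, 0.9]
[92.2, 92.4, 0.4, -0.0, 1.9]
[91.6, 91.8, -1.0, -0.6, 3.7]
[91.0, 91.1, -0.6, 0.4, 4.2]
[90.4, 90.4, -1.3, -0.1, 4.6]
[89.8, 89.8, -0.7, -1.1, 4.9]
[89.2, 89.2, 0.2, -0.3, 4.3]
[88.6, 88.6, 0.0, -0.0, 4.9]
[88.0, 88.0, -0.3, -0.8, 4.7]
[87.4, 87.4, 0.5, -0.8, 3.8]
[86.8, 86.8, 0.9, -0.4, 4.5]
[86.2, 86.2, -0.2, 0.3, 4.0]
[85.6, 85.7, -0.6, -0.8, 6.0]
[85.0, 85.3, -0.3, -0.7, 7.5]
[84.4, 84.7, -0.7, -1.1, 7.1]
[83.8, 84.1, -0.9, -1.0, 7.6]
[83.2, 83.5, -0.7, -0.4, 8.1]
[82.6, 83.0, -0.3, -1.4, 9.2]
[82.0, 82.6, -0.7, -0.6, 10.1]
t 21.9833 w 0.016823923549863132 [0.53118266 0.09820888 0.08257174]
```

```bash
python3 - <<'E'
from h import *
R=down(.075); x,y=.5311,.0982
env.movel(np.array([x,y,.0828]),R,rate=.02); effector.release(); env.pause(.1)
s=env.sense(); print(s['t'],s['wrist_force'],s['ee_pos'],s['gripper_width'])
env.movel(np.array([x,y,.165]),R,rate=.12); env.pause(.4)
p,d,K,T,i=wrist("w4"); np.savez("w4.npz",p=p,d=d,K=K,T=T)
print([(pt([a['at']]),a['score'],proj(a['at'],K,T)) for a in tip_of("wrist","rivet_collar")[:2]])
v,u=np.mgrid[:480,:640]
P=np.stack([(u-K[0,2])/K[0,0]*d,-(v-K[1,2])/K[1,1]*d,-d],-1)@T[:3,:3].T+T[:3,3]
np.save("P4.npy",P)
a=proj([x,y,.079],K,T).astype(int); print(a,env.sense()['t'])
o=cv2.resize(p[a[1]-40:a[1]+40,a[0]-50:a[0]+50],None,fx=7,fy=7,interpolation=cv2.INTER_NEAREST)
cv2.imwrite("pics/w4c.png",np.clip(o*1.6+10.,0,255).astype(np.uint8)[:,:,::-1])
r=np.hypot(P[...,0]-x,P[...,1]-y)
for lo,hi in [(0,.003),(.0105,.0135),(.02,.035)]:
    z=P[...,2][(r>=lo)&(r<hi)&(d>0)]; print(lo,np.round(np.percentile(z,[5,25,50,75,95]),4))
E
```

```text
23.5 [-0.14847408  0.04823606  0.42056735] [0.53114516 0.09820506 0.08284266] 0.09209791816100153
[([[0.5327, 0.096, 0.0907]], 0.74, array([320.01106343, 258.76045876]))]
[317 249] 24.8333
0 [0.111  0.1154 0.1159 0.1162 0.1168]
0.0105 [0.083  0.0835 0.084  0.0846 0.0924]
0.02 [0.0796 0.0814 0.2688 0.2703 0.2712]
```

View pics/w4c.png

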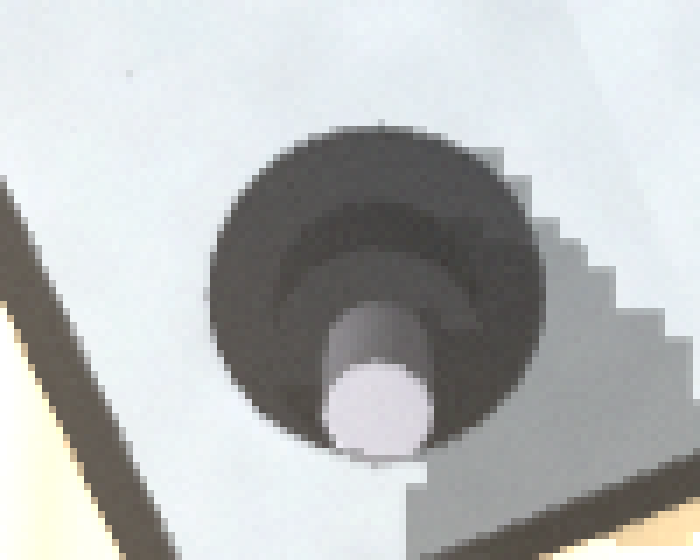

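```bash
python3 - <<'E'
from h import *
R=down(.075); x,y=.5311,.0982
effector.grasp(20)
env.movel(np.array([x,y,.122]),R,rate=.1); env.pause(.3)
b=np.mean([env.sense()['wrist_force'] for _ in range(3)],0); np.save("b2.npy",b); print(b,env.sense()['t'],env.sense()['gripper_width'])
z,b=step_down(x,y,.1195,.085,.0007,14.0,rot=R,base=b)
E
```

```text
[ 0.30622464 -0.74045995  0.32004939] 27.0667 0.000291823114222671
[118.8, 118.7, -0.3, 1.1, 0.4]
[118.1, 118.1, -0.2, 1.6, -0.0]
[117.4, 117.4, -1.4, 1.4, -1.2]
[116.7, 116.7, -0.6, 0.9, -0.2]
[116.0, 116.1, 0.2, 0.4, 0.1]
[115.3, 115.5, -0.9, 0.4, 2.6]
[114.6, 114.8, -0.6, 0.3, 4.2]
[113.9, 114.3, -0.9, 0.2, 6.7]
[113.2, 113.8, -3.0, -0.5, 7.6]
[112.5, 113.3, -1.7, 0.1, 9.5]
[111.8, 112.7, -2.4, -0.5, 10.2]
[111.1, 112.0, -3.2, 0.0, 9.4]
[110.4, 111.4, -2.6, -0.5, 11.0]
[109.7, 110.7, -3.4, 1.1, 10.4]
[109.0, 110.0, -3.5, 0.4, 11.0]
[108.3, 109.3, -1.8, 0.0, 11.2]
[107.6, 108.5, -3.2, 0.0, 9.6]
[106.9, 107.9, -2.9, -0.9, 10.0]
[106.2, 107.1, -3.2, 1.0, 10.2]
[105.5, 106.5, -3.0, -1.1, 10.4]
[104.8, 105.8, -3.0, 0.4, 9.7]
[104.1, 105.0, -3.5, -0.2, 11.1]
[103.4, 104.4, -2.1, 0.2, 9.7]
[102.7, 103.8, -3.4, -0.1, 11.7]
[102.0, 103.3, -4.6, -0.5, 13.9]
[101.3, 102.8, -4.6, -0.9, 15.0]
t 34.925 w 0.00020336668559718427 [0.53148664 0.09820907 0.10283388]
```

```bash
python3 - <<'E'
from h import *
R=down(.075); x,y=.5311,.0982
env.movel(np.array([x,y,.165]),R,rate=.1); env.pause(.3)
effector.release()
p,d,K,T,i=wrist("w5"); np.savez("w5.npz",p=p,d=d,K=K,T=T)
v,u=np.mgrid[:480,:640]
P=np.stack([(u-K[0,2])/K[0,0]*d,-(v-K[1,2])/K[1,1]*d,-d],-1)@T[:3,:3].T+T[:3,3]
a=proj([x,y,.079],K,T).astype(int); print(a,env.sense()['t'])
o=cv2.resize(p[a[1]-40:a[1]+40,a[0]-50:a[0]+50],None,fx=7,fy=7,interpolation=cv2.INTER_NEAREST)
cv2.imwrite("pics/w5c.png",np.clip(o*1.6+10.,0,255).astype(np.uint8)[:,:,::-1])
r=np.hypot(P[...,0]-x,P[...,1]-y)
for Q,n in [(np.load("P4.npy"),"before"),(P,"after")]:
  r=np.hypot(Q[...,0]-x,Q[...,1]-y)
  for lo,hi in [(0,.003),(.006,.008),(.0105,.0135)]:
    z=Q[...,2][(r>=lo)&(r<hi)&(Q[...,2]<.15)]; print(n,lo,np.round(np.percentile(z,[5,25,50,75,95]),4))
E
```

```text
[317 249] 37.4333
before 0 [0.111  0.1154 0.1159 0.1162 0.1168]
before 0.006 [0.0881 0.0994 0.0999 0.1005 0.1081]
before 0.0105 [0.083  0.0835 0.084  0.0846 0.0924]
after 0 [0.1063 0.1069 0.1074 0.1079 0.1085]
after 0.006 [0.0848 0.0994 0.0999 0.1003 0.101 ]
after 0.0105 [0.0829 0.0836 0.084  0.0846 0.0946]
```

View pics/w5c.png

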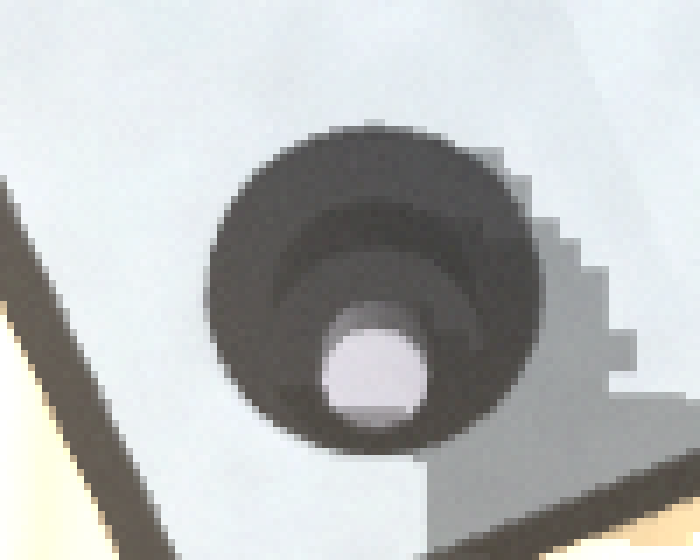

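```bash
python3 - <<'E'
from h import *
v,u=np.mgrid[:480,:640]
for n,sp in [("w2",[(230,33),(508,153)]),("w5",[])]:
    f=np.load(n+".npz"); K,T,d=f['K'],f['T'],f['d']
    P=np.stack([(u-K[0,2])/K[0,0]*d,-(v-K[1,2])/K[1,1]*d,-d],-1)@T[:3,:3].T+T[:3,3]
    for a,b in sp:
        m=(abs(u-a)<30)&(abs(v-b)<30)&(d>0); z=P[...,2][m]; z=z[(z>.06)&(z<.13)]
        h,e=np.histogram(z,bins=np.arange(.076,.122,.001)); print((a,b),[(round(float(x)*1e3),int(c)) for x,c in zip(e,h) if c>5])
E
```

```text
(230, 33) [(81, 123), (82, 610), (83, 630), (84, 230), (85, 405), (86, 431), (87, 81), (88, 15), (89, 13), (90, 14), (91, 11), (92, 10), (93, 13), (94, 11), (95, 14), (96, 11), (97, 12), (98, 15), (99, 16), (100, 66), (101, 280), (102, 353), (103, 98)]
(508, 153) [(80, 14), (81, 215), (82, 823), (83, 661), (84, 194), (85, 392), (86, 246), (87, 40), (88, 24), (89, 12), (90, 22), (91, 17), (92, 18), (93, 16), (94, 25), (95, 16), (96, 18), (97, 21), (98, 14), (99, 24), (100, 82), (101, 279), (102, 232), (103, 53)]
```

```bash
python3 - <<'E'
from h import *
R=down(.075); x,y=.5311,.0982
effector.grasp(20)
env.movel(np.array([x,y,.1095]),R,rate=.1); env.pause(.25)
b=np.mean([env.sense()['wrist_force'] for _ in range(3)],0); print(b,env.sense()['t'])
z,b=step_down(x,y,.1075,.1030,.0009,13,rot=R,base=b,wait=.03,latmax=8,rate=.03)
z,b=step_down(x,y,z,.088,.0004,16.7,rot=R,base=b,wait=.04,latmax=8,rate=.03)
E
```

```text
[ 0.53172957 -0.17759306  0.09191916] 39.7417
[106.6, 107.0, -0.5, 1.3, 2.2]
[105.7, 106.2, 0.1, 0.1, 5.2]
[104.8, 105.5, -0.3, 0.2, 6.0]
[103.9, 104.8, -0.9, 0.8, 8.6]
[103.0, 104.2, -1.2, 0.3, 11.7]
[102.1, 103.6, -1.8, -0.6, 12.5]
t 41.4417 w 0.0006778031051575961 [0.53191294 0.09831808 0.10355567]
[101.7, 103.3, -2.3, -1.0, 13.7]
[101.3, 103.0, -2.3, -0.5, 15.5]
[100.9, 102.7, -2.3, -0.2, 15.6]
[100.5, 102.4, -2.9, -0.6, 16.5]
[100.1, 102.1, -2.7, -0.3, 17.5]
t 42.9 w 0.0002421529820547496 [0.5319611  0.09833559 0.10211453]
```

```bash
python3 - <<'E'
from h import *
R=down(.075); x,y=.5311,.0982
env.movel(np.array([x,y,.165]),R,rate=.1); env.pause(.4)
p,d,K,T,i=wrist()
v,u=np.mgrid[:480,:640]
Q=np.stack([(u-K[0,2])/K[0,0]*d,-(v-K[1,2])/K[1,1]*d,-d],-1)@T[:3,:3].T+T[:3,3]
r=np.hypot(Q[...,0]-x,Q[...,1]-y)
for lo,hi in [(0,.003),(.006,.008),(.0105,.0135),(.018,.024)]:
    z=Q[...,2][(r>=lo)&(r<hi)&(Q[...,2]<.13)&(Q[...,2]>.06)&(Q[...,1]>y)]; print(lo,np.round(np.percentile(z,[25,50,75]),4))
print(env.sense()['t'])
E
```

```text
0 [0.1067 0.1071 0.1074]
0.006 [0.0994 0.1    0.1005]
0.0105 [0.0835 0.0841 0.0847]
0.018 [0.0805 0.0809 0.0814]
44.15
```

```bash
python3 - <<'E'
from h import *
print(workorder.finish_job(), env.sense()['t'])
E
```

```text
the job is handed in; nothing more can be done
the job is handed in; nothing more can be done
```

I handed the job in with the rivet fully home (flange on the cover), but I can't confirm the pin is flush: it moved about 8.5 mm to a hard stop and held at 17.5 N, yet the depth camera still shows it about 7 mm above the collar, while the finished rivets look flush.

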